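# Put a slide under pressure in a screw press with a fold-away crank

## Robot

A 6-joint arm with a two-finger parallel gripper is mounted at the origin on the work surface. World frame = base frame: x ahead of the robot, y to its left, z up, the work surface at z = 0. Lengths are in m, angles in rad, forces in N, time in s.
With the tool pointing down it reaches from about 0.35 to 0.775 m from the base axis. Payload 7.3 kg.
Tool frame: the origin (TCP) lies midway between the tips of the shut fingers; the grasp point (between the pads) lies robot.grasp_offset behind it (robot.grasp_offset is the distance from the TCP to the grasp point, in m); z points along the fingers, x is the direction in which the jaws open and shut, and the axes are right-handed (so a half turn about z gives the same grasp; the last joint's range is limited). The gripper opens to 92 mm and grips with 3 to 60 N. Pads are 19 mm wide; open, the fingers measure 130 mm over their backs; the gripper's body (75 mm by 190 mm) begins 47 mm behind the grasp point.
Start: joints at [1.137, 0.342, 1.524, -0, 1.275, -0.146], TCP at [0.149, 0.503, 0.227] pointing down, gripper open.
Joint ranges: [-2.53, 2.53], [-0.77, 2.02], [0.04, 2.7], [-1, 4.14], [0.28, 2.66], [-3.11, 3.11]. Speed limits (rad/s): [2.57, 2.57, 3.14, 3.14, 3.14, 3.14].

## Interface

Orientations are given as [roll, pitch, yaw] about the fixed x, y, z axes, in that order (R = Rz(yaw) Ry(pitch) Rx(roll)).
In Python, from cell import robot gives the robot as it stands. The module is installed in compiled form; this text tells all that it offers.
- The arm moves only by the tool move_arm, never from a script. Its argument "increments" is a list of rows, each a list of 7 numbers: the finger opening in mm, from 0 to 91.8, then the shift along the tool's x, y, z in mm, then the turn, a rotation vector about the tool's x, y, z in rad. A call has 1 to 12 rows; each row shifts and turns the pose as measured when the row begins, along the tool's axes as they then stand; what a row does not reach is not made up. A row lasts 1/8 s, in which the tool goes at most 62.5 mm and 10.7 degrees, less where a joint would pass 70% of its speed; a pose out of reach is approached as far as the arm can. A call is refused whole if a number of a shift passes 62.5 or a number of a turn 0.188, either way. A call with a gripper value outside its range is refused whole. The fingers move at their own pace and stop on an object; "newtons" is the grip in N (left out, the last holds). Time passes only in rows, so rows that do not move let the fingers close. It gives the time, the measured TCP pose, the force and the opening at its end, in the units of the state.
- robot.observe(): the state, without advancing time (a new reading comes with each control period).
- robot.read_camera(name): name is "scene" or "side" or "wrist"; returns a dict with "img" (384x512x3 uint8, red, green, blue), "fx", "fy", "cx", "cy" (pixels), "T" (4x4, takes a point from camera to world coordinates). Camera axes: x right, y down, z forward; pixel columns grow to the right and rows downward; lengths in m; the calibration is good to about 2 mm. A picture is of the moment at which its call begins. There is no depth.
- robot.hand_in(): hands the job in, once; it reports no verdict.
Trained networks look in the newest picture that a camera, given by its name, has taken for a name from the list of things; names that differ only in an ending like _2 or _b are one class to them, and where a whole thing is asked for, a point or a joint stands for the part that bears it (a point fixed in the world has none). Each returns a list of dicts, best first, with "conf" (0 to 1); they miss things now and then, are a little off and sometimes report something else, mostly with a low value. They report only what shows in the picture. A call takes as long as a camera call. They do not tell look-alikes from the thing itself.
- robot.look_for(thing, camera): "rect" ([left, top, width, height] in pixels, round what is visible of it).
The state is a dict: "time": time; "qpos": joint angles; "qvel": joint speeds; "joint_efforts": joint torques, N m; "tool_pos": TCP position; "tool_rot": TCP orientation; "contact_force": force on the tool from outside, world axes, zero at the start; "torque": the same for the moment, N m; "opening": finger opening in m.
Only numpy, scipy, OpenCV 4.12 (cv2) and the standard library are available. Lean on these libraries where they do the work, as an engineer would, in place of code of your own. Each camera call takes 0.05 s, during which the arm holds its last target.

## Task

A slide is lying in its carrier under the small screw press. Swing the press's fold-away crank handle up until it stands fully upright, use it to wind the handwheel clockwise (seen from above) until the pad bears firmly on the slide - hand-tight, without forcing it, or the glass will crack - and then fold the handle flat across the wheel again, leaving the slide clamped. Do not disturb the other things on the bench.

Things in the scene. Friction and masses are not known exactly. Their poses are not given: they have to be found in the camera images.
- press: Two-column screw press, fixed to the bench: grey cast base 180 x 160 x 30 mm, two steel columns 112 mm apart along its own y, a crosshead on top (158 to 188 mm up) and an aluminium handwheel above that. Origin: centre of the base's underside; z up; the wheel turns about this axis. Its place and yaw vary.
- hub (a point): Centre of the handwheel's top face, on its turning axis, 219 mm above the bench (disc of 130 mm diameter, 14 mm thick; it stays at this height and starts at any angle). Clockwise from above winds the platen down; it holds where it is left. Winding, the handle takes about 4 N along its circle while the pad is free, about 8 N when hand-tight (60 N on the slide); about 13 N (140 N) cracks the glass.
- pivot (a point): Hinge pin of the fold-away handle, 50 mm out from the wheel's axis and 22 mm above the wheel's top face; it goes round with the wheel. The pin is horizontal, at right angles to the line from hub to pivot; two ears 16 mm long hold it, 24 mm apart over their outsides, 28 mm tall. Read the force on the handle while it moves: at rest, friction in the screw hides up to 4 N either way.
- grip (a point): Centre of the black ball knob, 26 mm in diameter, at the end of the fold-away handle: a 10 mm steel rod puts it 50 mm from the hinge pin. The ball spins freely on its rod, so it may be held firmly while cranked round. Folded, the rod lies from the pin towards the hub and the ball over the hub, its centre 22 mm above the wheel's top face; upright, the ball's centre is 72 mm above the top face.
- handle (a joint): Fold angle of the handle: 0 = folded flat across the wheel, 1.57 = at right angles to the wheel, 1.62 = against its stop, fully upright. A stiff hinge (about 0.04 N m): it stays where it is left.
- platen: Steel cross-piece on the columns, driven 20 mm down per turn. Origin: centre of its underside. It carries a threaded foot with a 50 x 28 mm rubber pad. The foot is set differently each time, unreported: the pad starts 5 to 30 mm above the slide (0.3 to 1.5 turns), so the touch must be felt at the handle. After it, each 18 degrees or so of turn adds 40 N on the slide, 2.5 N at the handle.
- carrier: Aluminium slide carrier, 120 x 36 x 9 mm, with a glass slide and cover glass on top, lying loose between two rails on the press's base, under the pad. Origin: centre of its underside, 30 mm above the bench. Not to be handled.
- dropper: Bystander: amber dropper bottle, 38 mm in diameter, 85 mm tall, standing. Origin: centre of its underside.
- petri: Bystander: lidded culture dish, 95 mm in diameter, 16 mm tall. Origin: centre of its underside.
- beaker: Bystander: glass beaker, 68 mm in diameter, 90 mm tall. Origin: centre of its underside.
- slide_box: Bystander: cardboard slide box, 85 x 100 x 35 mm. Origin: centre of its underside.
- forceps: Bystander: steel forceps lying flat, 130 mm long. Origin: under their middle.
- stain_jar: Bystander: white staining jar, 56 mm in diameter, 95 mm tall. Origin: centre of its underside.
- mount_box: Bystander: small open paper box of cover glasses, 70 x 50 x 35 mm. Origin: centre of its underside.
Mind the look-alikes: they are no part of the job. What is shaped like the press but blue is not meant.

How it is judged:
On the way, in this order (a step that is already met when the one before it is completed fails the run):
1. the handle is swung up, fully upright (value of joint handle above 1.45 rad), for 0.2 s.
2. the pad bears firmly on the slide (over 35 N) with the handle still up (contact force between platen and carrier above 35 N and value of joint handle above 1 rad), for 0.3 s.
At the end, for the whole second after the job is handed in: The pad still bears on the slide with more than 35 N, the handle is folded flat across the wheel (within 0.2 rad) and the platen is at rest (contact force between platen and carrier above 35 N and value of joint handle below 0.2 rad and linear speed of platen below 0.01 m/s); the robot touches nothing.
It fails at once if the slide is pressed with more than 140 N (the glass cracks) (contact force between platen and carrier above 140 N).
It fails at once if a bystander is shifted by more than 40 mm (distance of any of dropper, petri, beaker, slide_box, forceps, stain_jar, mount_box from where it was at the start of the episode above 0.04 m).
It also fails if it takes over 70 s, if anything falls off the work surface, if the arm or the gripper's body presses on something with over 40 N, if the wrist force passes 120 N, or if a joint passes its speed limit or range.

## Working session

There is one attempt and no reset: what is moved stays moved. The work goes in short steps, Python scripts to look and compute and a tool call to move; the robot and the scene stay as the last step left them, time stands still between calls to the robot, and variables do not carry over. Pictures are saved under pics/ and viewed, and the job is handed in when it is done.

Besides the shell and the picture viewer there is one more tool, called by a JSON object that holds its "api" and its "payload", one argument or row to a line. move_arm: Moves the arm, as the interface text tells. Its arguments: {"type":"object","properties":{"increments":{"type":"array"},"newtons":{"type":"number"}},"required":["increments"]}

```bash
mkdir -p pics; python3 - <<'E'
from cell import robot
import cv2,numpy as np
print(robot.observe())
for c in ["scene","side","wrist"]:
    r=robot.read_camera(c); cv2.imwrite(f"pics/{c}0.png",r["img"][:,:,::-1]); print(c,r["fx"],r["fy"],r["cx"],r["cy"]);print(np.round(r["T"],4).tolist())
    for t in ["press","hub","pivot","grip"]:
        print(t,[(round(d["conf"],2),np.round(d["rect"]).tolist()) for d in robot.look_for(t,c)])
print(robot.grasp_offset)
E
```

```text
{'time': 0.0, 'qpos': array([ 1.13698743e+00,  3.42718591e-01,  1.52504350e+00, -2.47564809e-05,
        1.27537801e+00, -1.45999603e-01]), 'qvel': array([-0.00113384,  0.00061348,  0.00057773,  0.00095655,  0.00063075,
        0.0009325 ]), 'joint_efforts': array([-1.50034080e-03, -4.31252396e+01, -2.44221425e+01,  7.14628561e-02,
        5.61212772e-02, -1.30061912e-04]), 'tool_pos': array([0.14883208, 0.50302969, 0.22603786]), 'tool_rot': array([-3.14139095e+00,  1.53442373e-03,  1.28299441e+00]), 'contact_force': array([-0.56389532,  0.11478068, -0.70191717]), 'torque': array([0.0050753 , 0.01332027, 0.02549086]), 'opening': 0.09240168772707054}
scene 414.40868274622073 414.40868274622073 257.4820253439464 195.6586250974739
[[-0.7117, 0.4988, -0.4947, 1.1933], [0.7025, 0.5007, -0.5057, 0.7663], [-0.0045, -0.7074, -0.7068, 1.0878], [0.0, 0.0, 0.0, 1.0]]
press [(0.71, [225.0, 172.0, 67.0, 88.0]), (0.59, [325.0, 273.0, 88.0, 100.0])]
hub [(0.72, [354.0, 275.0, 56.0, 46.0]), (0.71, [235.0, 173.0, 44.0, 34.0]), (0.29, [243.0, 178.0, 20.0, 16.0])]
pivot [(0.93, [354.0, 272.0, 54.0, 49.
[... 298 characters left out ...]
347364
[[-0.8998, -0.2682, 0.3441, 0.0345], [-0.4361, 0.5745, -0.6926, 1.1219], [-0.012, -0.7733, -0.6339, 1.1183], [0.0, 0.0, 0.0, 1.0]]
press [(0.75, [116.0, 264.0, 83.0, 107.0]), (0.62, [211.0, 172.0, 67.0, 83.0]), (0.58, [202.0, 231.0, 15.0, 22.0])]
hub [(0.62, [120.0, 263.0, 52.0, 44.0]), (0.57, [223.0, 174.0, 39.0, 27.0])]
pivot [(0.97, [122.0, 261.0, 49.0, 44.0]), (0.77, [222.0, 176.0, 41.0, 26.0])]
grip [(0.58, [134.0, 265.0, 12.0, 18.0])]
wrist 338.76752185502335 338.76752185502335 254.89841846811038 189.12717489193258
[[0.284, 0.9163, 0.2823, 0.0722], [0.9588, -0.2717, -0.0827, 0.5254], [0.0009, 0.2941, -0.9558, 0.3854], [0.0, 0.0, 0.0, 1.0]]
press []
hub []
pivot []
grip []
0.0188
```

View pics/scene0.png

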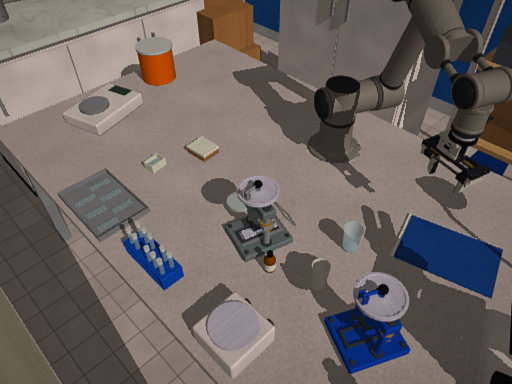

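View pics/side0.png

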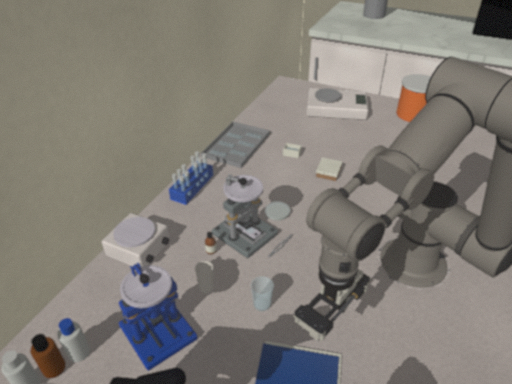

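```bash
python3 - <<'E'
import cv2,numpy as np
a=cv2.imread("pics/scene0.png"); b=cv2.imread("pics/side0.png")
A=cv2.resize(a[155:275,215:315],None,fx=4,fy=4,interpolation=cv2.INTER_CUBIC)
A2=cv2.resize(a[260:380,320:420],None,fx=4,fy=4,interpolation=cv2.INTER_CUBIC)
cv2.imwrite("pics/c0.png",np.hstack([A,A2]))
A=cv2.resize(b[160:280,200:300],None,fx=4,fy=4,interpolation=cv2.INTER_CUBIC)
A2=cv2.resize(b[255:375,105:205],None,fx=4,fy=4,interpolation=cv2.INTER_CUBIC)
cv2.imwrite("pics/c1.png",np.hstack([A,A2]))
E
```

```text
(no output)
```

View pics/c0.png

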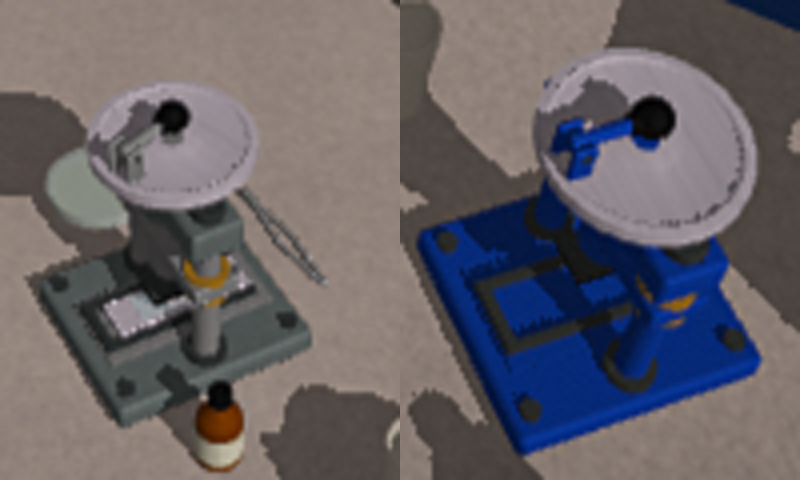

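View pics/c1.png

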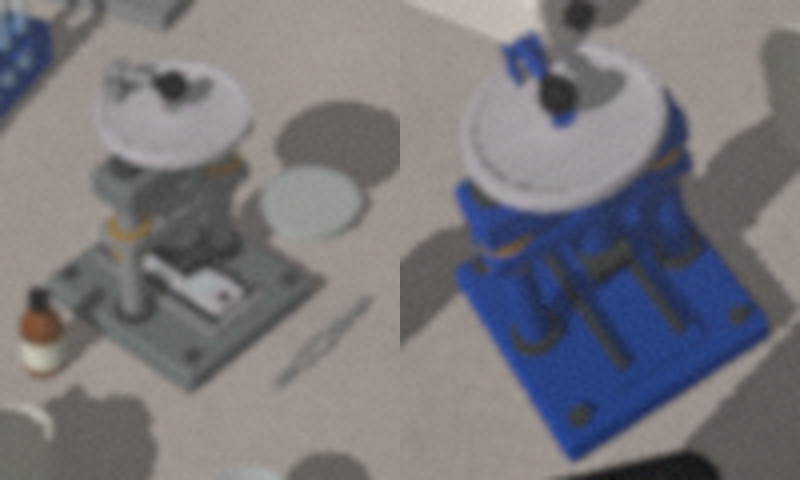

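The grey press (scene 258,215; side 245,215) is the one meant. The blue one (scene 370,320; side 155,310) is the look-alike. On the grey press the ball shows at scene (258,184) and side (243,181.5), with the ears at scene (247,194) and side (230,179.5).

```bash
cat > h.py <<'E'
import numpy as np,cv2
from cell import robot
def ray(r,u,v):
    d=r["T"][:3,:3]@np.array([(u-r["cx"])/r["fx"],(v-r["cy"])/r["fy"],1]); return r["T"][:3,3],d
def atz(r,u,v,z):
    o,d=ray(r,u,v); return o+d*(z-o[2])/d[2]
def tri(L):
    A=0;b=0
    for r,u,v in L:
        o,d=ray(r,u,v); d=d/np.linalg.norm(d); P=np.eye(3)-np.outer(d,d); A=A+P;b=b+P@o
    return np.linalg.solve(A,b)
def proj(r,p):
    q=np.linalg.inv(r["T"])@np.append(p,1); return r["fx"]*q[0]/q[2]+r["cx"],r["fy"]*q[1]/q[2]+r["cy"]
def save(r,n,box=None,f=1):
    im=r["img"][:,:,::-1]
    if box: im=im[box[1]:box[3],box[0]:box[2]]
    cv2.imwrite(f"pics/{n}.png",cv2.resize(im,None,fx=f,fy=f,interpolation=cv2.INTER_CUBIC))
E
python3 - <<'E'
from h import *
s=robot.read_camera("scene");d=robot.read_camera("side")
print(tri([(s,258,184),(d,243,181.5)]),atz(s,258,184,.241),atz(d,243,181.5,.241))
print(tri([(s,246.7,193.7),(d,230,179.5)]),atz(s,246.7,193.7,.241),atz(d,230,179.5,.241))
for z in(.212,):
  # wheel rim ellipse centre
  print(atz(s,258.5,191.5,z),atz(d,243,188,z))
for t in ["dropper","petri","beaker","stain_jar","forceps"]:
  for c,r in(("scene",s),("side",d)):
    L=robot.look_for(t,c)
    if L:
      x,y,w,h=L[0]["rect"]; print(t,c,L[0]["conf"],np.round([x,y,w,h]),atz(r,x+w/2,y+h/2,.03)) 
E
```

```text
[0.56304915 0.12407697 0.23930701] [0.56503074 0.12661015 0.241     ] [0.56224625 0.1244803  0.241     ]
[0.61062178 0.12491065 0.23249684] [0.61713029 0.13260593 0.241     ] [0.60534551 0.13288554 0.241     ]
[0.56563358 0.12921647 0.212     ] [0.56407172 0.12247168 0.212     ]
dropper scene 0.47 [264. 250.  13.  22.] [0.62589352 0.24274769 0.03      ]
dropper side 0.6 [203. 235.  14.  15.] [0.63927694 0.23757958 0.03      ]
petri scene 0.83 [224. 192.  25.  22.] [ 0.53166112 -0.01728483  0.03      ]
petri side 0.69 [315. 158.  29.  21.] [ 0.40266934 -0.34406149  0.03      ]
beaker scene 0.8 [340. 221.  23.  29.] [0.36381105 0.36179437 0.03      ]
beaker side 0.82 [251. 274.  19.  37.] [0.39124393 0.354333   0.03      ]
stain_jar scene 0.57 [310. 257.  22.  36.] [0.55485225 0.3864509  0.03      ]
stain_jar side 0.87 [196. 262.  18.  32.] [0.5744296  0.37626748 0.03      ]
forceps scene 0.61 [272. 202.  24.  20.] [0.44328409 0.13206322 0.03      ]
forceps side 0.57 [269. 236.  23.  22.] [0.41222427 0.15194817 0.03      ]
```

{"api": "move_arm", "payload": {
  "increments": [
    [91,0,0,-45,0,0,0],
    [91,0,0,-45,0,0,0],
    [91,0,0,-45,0,0,0],
    [91,-24,50,0,0,0,0],
    [91,-24,50,0,0,0,0],
    [91,-24,50,0,0,0,0],
    [91,-24,50,0,0,0,0],
    [91,-24,50,0,0,0,0],
    [91,-24,50,0,0,0,0],
    [91,-24,50,0,0,0,0],
    [91,-24,50,0,0,0,0]
  ],
  "newtons": 20
}}

```text
time: 2.72
tool_pos: [0.486, 0.2, 0.367]
tool_rot: [3.139, -0.003, 1.291]
contact_force: [-0.8, 0.1, -0.7]
opening: 0.091
```

{"api": "move_arm", "payload": {
  "increments": [
    [91,-26,36,0,0,0,0],
    [91,-26,36,0,0,0,0],
    [91,0,0,0,0,0,-0.17],
    [91,0,0,0,0,0,-0.17],
    [91,0,0,0,0,0,0]
  ]
}}

```text
time: 3.35
tool_pos: [0.5453, 0.1232, 0.3651]
tool_rot: [3.141, -0.001, 1.632]
contact_force: [-0.5, -0.5, 0.1]
opening: 0.0905
```

```bash
python3 - <<'E'
from h import *
o=robot.observe();print(o["time"],o["tool_pos"],o["tool_rot"])
w=robot.read_camera("wrist");save(w,"w1",None,1.5)
for t in ["pivot","grip","hub"]: print(t,[(round(d["conf"],2),np.round(d["rect"],1).tolist()) for d in robot.look_for(t,"wrist")])
E
```

```text
3.35 [0.54532673 0.12321304 0.36507891] [ 3.14057769e+00 -1.10676692e-03  1.63234313e+00]
pivot [(0.82, [182.5, 125.8, 140.0, 139.1]), (0.51, [239.5, 191.2, 30.6, 71.9])]
grip [(0.87, [237.8, 193.7, 33.0, 69.7])]
hub [(0.76, [186.2, 124.7, 135.2, 140.9]), (0.3, [255.2, 112.3, 25.6, 11.5])]
```

View pics/w1.png

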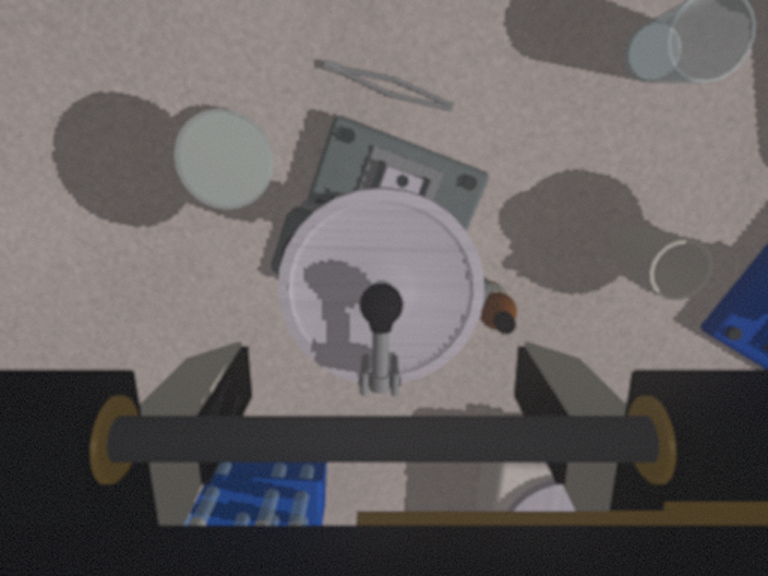

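The wrist view shows the ball at about (254,203) px and the ears at about (253,248) px. The rod runs along the tool's y.

```bash
python3 - <<'E'
from h import *
w=robot.read_camera("wrist");print(w["T"].round(3).tolist())
print("ball",atz(w,254,202.7,.241),"rim ctr",atz(w,254.5,190,.212))
print("pin",atz(w,253.3,246.5,.241),atz(w,253.3,250,.241))
E
```

```text
[[-0.061, 0.953, 0.295, 0.465], [0.998, 0.058, 0.02, 0.118], [0.002, 0.296, -0.955, 0.524], [0.0, 0.0, 0.0, 1.0]]
ball [0.56509253 0.1238588  0.241     ] rim ctr [0.56235366 0.12417483 0.212     ]
pin [0.60790208 0.12579574 0.241     ] [0.61147652 0.12600931 0.241     ]
```

{"api": "move_arm", "payload": {
  "increments": [
    [60,0,19,0,0,0,0],
    [60,0,0,40,0,0,0],
    [60,0,0,40,0,0,0],
    [60,0,0,30,0,0,0],
    [60,0,0,0,0,0,0]
  ]
}}

```text
time: 4.22
tool_pos: [0.5651, 0.1264, 0.2541]
tool_rot: [3.136, -0.001, 1.628]
contact_force: [-0.4, 0.3, 0.7]
opening: 0.0598
```

```bash
python3 - <<'E'
from h import *
w=robot.read_camera("wrist");save(w,"w2",None,1.5)
o=robot.observe();print(o["tool_pos"],o["opening"])
print(proj(w,[.564,.124,.241]))
E
```

```text
[0.56594063 0.12649145 0.25579284] 0.06010363746502775
(np.float64(251.67267158956213), np.float64(233.8223833067147))
```

View pics/w2.png

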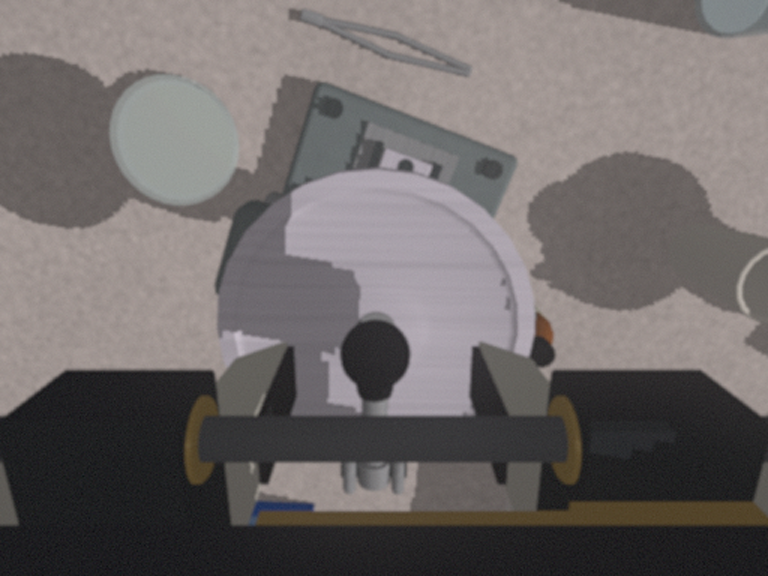

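{"api": "move_arm", "payload": {
  "increments": [
    [60,-2.5,-1,15,0,0,0],
    [60,0,0,14,0,0,0],
    [60,0,0,0,0,0,0]
  ]
}}

```text
time: 4.65
tool_pos: [0.5667, 0.124, 0.2281]
tool_rot: [3.128, -0.002, 1.627]
contact_force: [0.9, -0.3, 1.1]
opening: 0.06
```

{"api": "move_arm", "payload": {
  "increments": [
    [50,0,-2,3,0,0,0],
    [30,0,0,0,0,0,0],
    [20,0,0,0,0,0,0],
    [15,0,0,0,0,0,0],
    [15,0,0,0,0,0,0],
    [15,0,0,0,0,0,0]
  ],
  "newtons": 15
}}

```text
time: 5.4
tool_pos: [0.5652, 0.1237, 0.2261]
tool_rot: [3.126, -0.001, 1.627]
contact_force: [0.5, -1.1, -0.4]
opening: 0.0246
```

{"api": "move_arm", "payload": {
  "increments": [
    [15,0,0.6,-8,0,0,0],
    [15,0,1.9,-7.8,0,0,0],
    [15,0,3.1,-7.4,0,0,0],
    [15,0,4.2,-6.8,0,0,0],
    [15,0,5.3,-6,0,0,0]
  ]
}}

```text
time: 6.02
tool_pos: [0.5802, 0.1243, 0.264]
tool_rot: [3.127, -0.001, 1.627]
contact_force: [1.1, -0.2, -4.9]
opening: 0.0248
```

```bash
python3 - <<'E'
from h import *
o=robot.observe();print(o["tool_pos"],o["contact_force"],o["torque"])
w=robot.read_camera("wrist");save(w,"w3",None,1.5)
d=robot.read_camera("side");save(d,"s3",(190,130,300,230),7)
E
```

```text
[0.5802223  0.12431903 0.26404584] [ 1.1056602  -0.24986919 -4.94337292] [-0.10074877 -0.05396547  0.02688267]
```

View pics/w3.png

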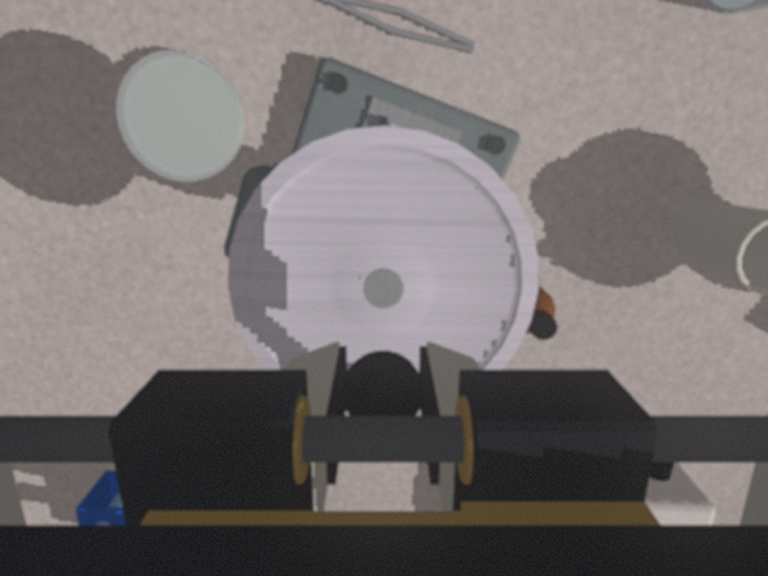

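View pics/s3.png

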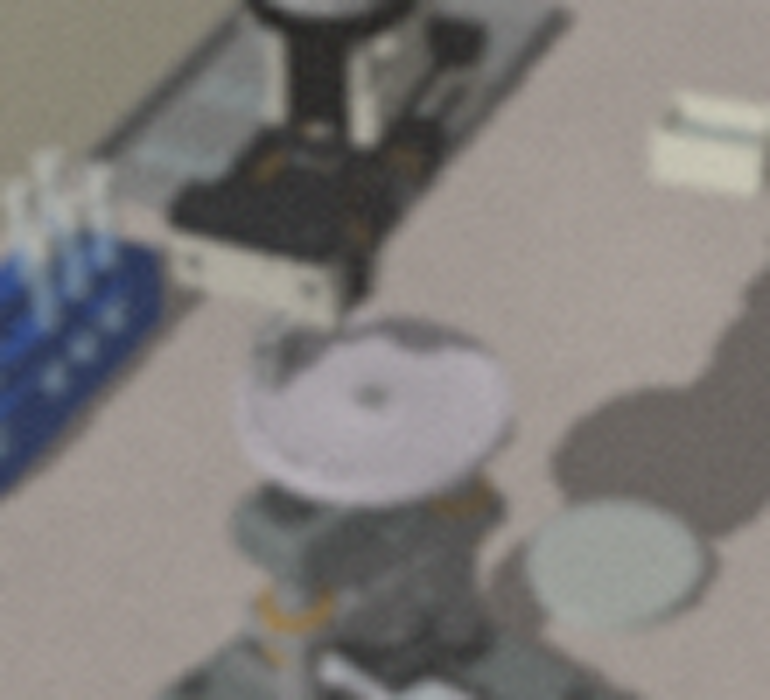

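{"api": "move_arm", "payload": {
  "increments": [
    [15,0,6.4,-5,0,0,0],
    [15,0,7,-3.8,0,0,0],
    [15,0,7.6,-2.5,0,0,0],
    [15,0,7.9,-1.2,0,0,0],
    [15,0,8,0,0,0,0]
  ]
}}

```text
time: 6.75
tool_pos: [0.619, 0.126, 0.2786]
tool_rot: [3.127, -0.0, 1.627]
contact_force: [-1.9, -2.2, -1.3]
opening: 0.0247
```

{"api": "move_arm", "payload": {
  "increments": [
    [15,0,2,0,0,0,0],
    [15,0,2,0,0,0,0],
    [15,0,0,0,0,0,0]
  ]
}}

```text
time: 7.12
tool_pos: [0.6195, 0.1261, 0.2785]
tool_rot: [3.139, 0.0, 1.627]
contact_force: [-3.4, -1.8, 1.8]
opening: 0.0249
```

```bash
python3 - <<'E'
from h import *
w=robot.read_camera("wrist");save(w,"w4",None,1.5)
d=robot.read_camera("side");save(d,"s4",(190,130,300,230),7)
o=robot.observe();print(o["tool_pos"],o["contact_force"],o["torque"])
E
```

```text
[0.61963775 0.12603084 0.27847198] [-6.46429771 -0.98412483  2.92260568] [-0.33746143  0.99904882  0.01550797]
```

View pics/w4.png

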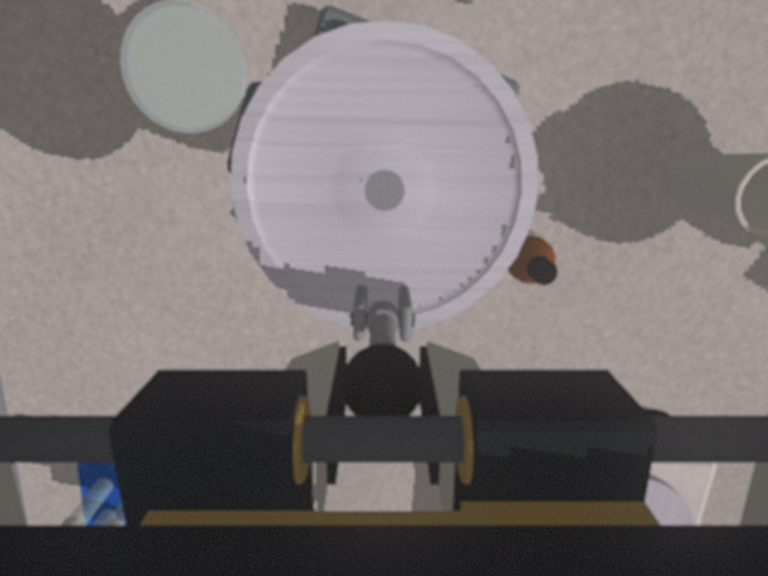

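View pics/s4.png

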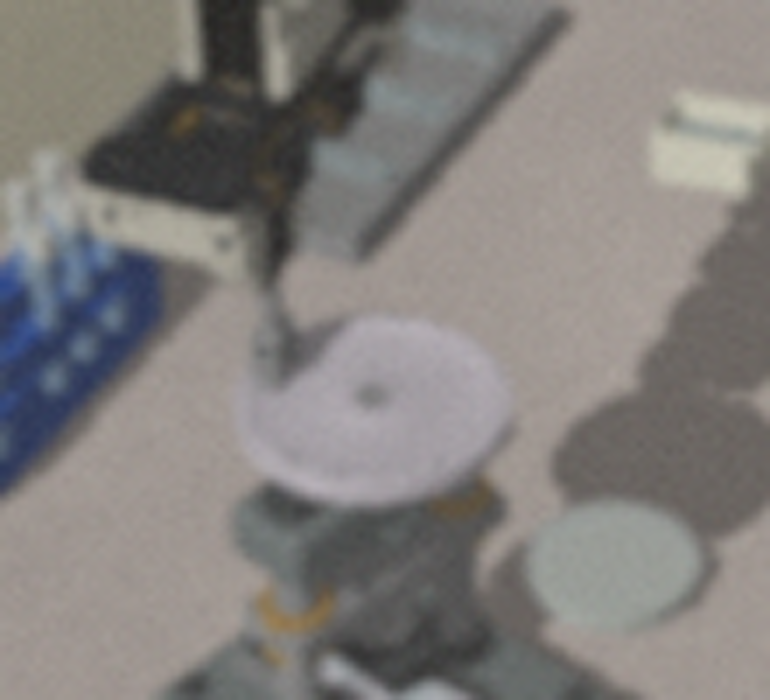

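Step 1 looks reached: the handle is against its stop, since x no longer advances and the force is rising. Next I'll crank clockwise in short arcs and read the tangential force after each one.

```bash
cat > crank.py <<'E'
from h import *
import sys
C=np.array([.567,.1238]);R=.053
def rep():
    o=robot.observe();p=o["tool_pos"];f=o["contact_force"];v=p[:2]-C
    phi=np.arctan2(v[1],v[0]);t=np.array([np.sin(phi),-np.cos(phi)]);n=np.array([np.cos(phi),np.sin(phi)])
    print("t",round(o["time"],2),"phi",round(np.degrees(phi),1),"r",round(np.linalg.norm(v)*1e3,1),"z",round(p[2]*1e3,1),"rot",np.round(o["tool_rot"],3),"Fback",round(-f[:2]@t,2),"Frad",round(f[:2]@n,2),"Fz",round(f[2],2))
    return p,phi,o["tool_rot"][2]
def plan(step,n):
    p,phi,yaw=rep();cur=p[:2];X=np.array([np.cos(yaw),np.sin(yaw)]);Y=np.array([np.sin(yaw),-np.cos(yaw)])
    for i in range(n):
        a=phi-np.radians(step)*(i+1);q=C+R*np.array([np.cos(a),np.sin(a)]);d=(q-cur)*1e3;cur=q
        print([15,round(d@X,1),round(d@Y,1),0,0,0,0])
plan(float(sys.argv[1]),int(sys.argv[2]))
E
python3 crank.py 8 8
```

```text
t 7.22 phi 2.4 r 52.7 z 278.5 rot [3.138 0.    1.627] Fback -0.71 Frad -6.5 Fz 2.92
[15, np.float64(-7.4), np.float64(-0.3), 0, 0, 0, 0]
[15, np.float64(-7.2), np.float64(-1.6), 0, 0, 0, 0]
[15, np.float64(-6.9), np.float64(-2.6), 0, 0, 0, 0]
[15, np.float64(-6.5), np.float64(-3.6), 0, 0, 0, 0]
[15, np.float64(-5.9), np.float64(-4.4), 0, 0, 0, 0]
[15, np.float64(-5.2), np.float64(-5.2), 0, 0, 0, 0]
[15, np.float64(-4.5), np.float64(-5.9), 0, 0, 0, 0]
[15, np.float64(-3.6), np.float64(-6.5), 0, 0, 0, 0]
```

{"api": "move_arm", "payload": {
  "increments": [
    [15,-7.4,-0.3,0,0,0,0],
    [15,-7.2,-1.6,0,0,0,0],
    [15,-6.9,-2.6,0,0,0,0],
    [15,-6.5,-3.6,0,0,0,0]
  ],
  "newtons": 25
}}

```text
time: 7.72
tool_pos: [0.6134, 0.1011, 0.2786]
tool_rot: [3.136, -0.007, 1.63]
contact_force: [-0.7, 4.2, 0.5]
opening: 0.0243
```

```bash
python3 crank.py 8 8
```

```text
t 7.72 phi -26.1 r 51.7 z 278.6 rot [ 3.136 -0.007  1.63 ] Fback 3.44 Frad -2.44 Fz 0.51
[15, np.float64(-6.8), np.float64(-3.0), 0, 0, 0, 0]
[15, np.float64(-5.5), np.float64(-4.9), 0, 0, 0, 0]
[15, np.float64(-4.8), np.float64(-5.6), 0, 0, 0, 0]
[15, np.float64(-4.0), np.float64(-6.2), 0, 0, 0, 0]
[15, np.float64(-3.1), np.float64(-6.7), 0, 0, 0, 0]
[15, np.float64(-2.1), np.float64(-7.1), 0, 0, 0, 0]
[15, np.float64(-1.1), np.float64(-7.3), 0, 0, 0, 0]
[15, np.float64(-0.1), np.float64(-7.4), 0, 0, 0, 0]
```

{"api": "move_arm", "payload": {
  "increments": [
    [15,-6.8,-3,0,0,0,0],
    [15,-5.5,-4.9,0,0,0,0],
    [15,-4.8,-5.6,0,0,0,0],
    [15,-4,-6.2,0,0,0,0],
    [15,-3.1,-6.7,0,0,0,0],
    [15,-2.1,-7.1,0,0,0,0],
    [15,-1.1,-7.3,0,0,0,0],
    [15,-0.1,-7.4,0,0,0,0]
  ]
}}

```text
time: 8.72
tool_pos: [0.5666, 0.0722, 0.2786]
tool_rot: [3.129, -0.017, 1.631]
contact_force: [3.0, 6.2, -0.9]
opening: 0.0247
```

```bash
python3 crank.py 8 4
```

```text
t 8.72 phi -90.5 r 51.6 z 278.6 rot [ 3.129 -0.017  1.631] Fback 3.0 Frad -6.26 Fz -0.94
[15, np.float64(-0.4), np.float64(-7.4), 0, 0, 0, 0]
[15, np.float64(2.0), np.float64(-7.1), 0, 0, 0, 0]
[15, np.float64(3.0), np.float64(-6.8), 0, 0, 0, 0]
[15, np.float64(3.9), np.float64(-6.3), 0, 0, 0, 0]
```

{"api": "move_arm", "payload": {
  "increments": [
    [15,0.4,-7.4,0,0,0,0],
    [15,2,-7.1,0,0,0,0],
    [15,3,-6.8,0,0,0,0],
    [15,3.9,-6.3,0,0,0,0]
  ]
}}

```text
time: 9.22
tool_pos: [0.541, 0.0789, 0.2787]
tool_rot: [3.119, -0.018, 1.629]
contact_force: [4.7, 2.1, -1.3]
opening: 0.0242
```

```bash
python3 crank.py 8 4
```

```text
t 9.22 phi -120.0 r 51.9 z 278.7 rot [ 3.119 -0.018  1.629] Fback 3.06 Frad -4.14 Fz -1.26
[15, np.float64(3.5), np.float64(-6.5), 0, 0, 0, 0]
[15, np.float64(5.3), np.float64(-5.2), 0, 0, 0, 0]
[15, np.float64(5.9), np.float64(-4.4), 0, 0, 0, 0]
[15, np.float64(6.5), np.float64(-3.5), 0, 0, 0, 0]
```

{"api": "move_arm", "payload": {
  "increments": [
    [15,3.5,-6.5,0,0,0,0],
    [15,5.3,-5.2,0,0,0,0],
    [15,5.9,-4.4,0,0,0,0],
    [15,6.5,-3.5,0,0,0,0]
  ]
}}

```text
time: 9.72
tool_pos: [0.5214, 0.0976, 0.2786]
tool_rot: [3.113, -0.014, 1.627]
contact_force: [5.0, -0.3, -2.5]
opening: 0.0244
```

```bash
python3 crank.py 8 4
```

```text
t 9.72 phi -150.1 r 52.6 z 278.6 rot [ 3.113 -0.014  1.627] Fback 2.77 Frad -4.21 Fz -2.53
[15, np.float64(6.7), np.float64(-3.2), 0, 0, 0, 0]
[15, np.float64(7.2), np.float64(-1.9), 0, 0, 0, 0]
[15, np.float64(7.3), np.float64(-0.9), 0, 0, 0, 0]
[15, np.float64(7.4), np.float64(0.2), 0, 0, 0, 0]
```

{"api": "move_arm", "payload": {
  "increments": [
    [15,6.7,-3.2,0,0.01,-0.005,0],
    [15,7.2,-1.9,0,0.01,-0.005,0],
    [15,7.3,-0.9,0,0.01,-0.005,0],
    [15,7.4,0.2,0,0.01,0,0]
  ]
}}

```text
time: 10.22
tool_pos: [0.5138, 0.1251, 0.2786]
tool_rot: [-3.129, 0.006, 1.626]
contact_force: [4.0, -3.0, -2.6]
opening: 0.0241
```

```bash
python3 crank.py 8 4
```

```text
t 10.22 phi 178.6 r 53.2 z 278.6 rot [-3.129  0.006  1.626] Fback 2.93 Frad -4.06 Fz -2.58
[15, np.float64(7.3), np.float64(1.3), 0, 0, 0, 0]
[15, np.float64(7.1), np.float64(2.1), 0, 0, 0, 0]
[15, np.float64(6.7), np.float64(3.1), 0, 0, 0, 0]
[15, np.float64(6.2), np.float64(4.0), 0, 0, 0, 0]
```

{"api": "move_arm", "payload": {
  "increments": [
    [15,7.3,1.3,0,0,0,0],
    [15,7.1,2.1,0,0,0,0],
    [15,6.7,3.1,0,0,0,0],
    [15,6.2,4,0,0,0,0]
  ]
}}

```text
time: 10.72
tool_pos: [0.5225, 0.1524, 0.2785]
tool_rot: [-3.127, 0.012, 1.625]
contact_force: [1.6, -7.5, 0.0]
opening: 0.0248
```

```bash
python3 crank.py 8 4
```

```text
t 10.72 phi 147.3 r 52.9 z 278.5 rot [-3.127  0.012  1.625] Fback 5.41 Frad -5.39 Fz 0.0
[15, np.float64(5.7), np.float64(4.6), 0, 0, 0, 0]
[15, np.float64(5.0), np.float64(5.5), 0, 0, 0, 0]
[15, np.float64(4.2), np.float64(6.1), 0, 0, 0, 0]
[15, np.float64(3.3), np.float64(6.6), 0, 0, 0, 0]
```

{"api": "move_arm", "payload": {
  "increments": [
    [15,5.7,4.6,0,0,0,0]
  ]
}}

```text
time: 10.85
tool_pos: [0.5264, 0.1575, 0.2785]
tool_rot: [-3.126, 0.014, 1.625]
contact_force: [0.2, -8.4, 0.2]
opening: 0.0242
```

```bash
python3 crank.py 6 2
```

```text
t 10.85 phi 140.3 r 52.8 z 278.5 rot [-3.126  0.014  1.625] Fback 6.28 Frad -5.52 Fz 0.23
[15, np.float64(4.0), np.float64(3.8), 0, 0, 0, 0]
[15, np.float64(3.4), np.float64(4.4), 0, 0, 0, 0]
```

{"api": "move_arm", "payload": {
  "increments": [
    [15,4,3.8,0,0,0,0],
    [15,3,3.8,0,0,0,0]
  ]
}}

```text
time: 11.1
tool_pos: [0.5321, 0.163, 0.2785]
tool_rot: [-3.121, 0.02, 1.624]
contact_force: [-2.5, -7.8, 2.4]
opening: 0.0245
```

```bash
python3 crank.py 4 2
```

```text
t 11.1 phi 131.7 r 52.5 z 278.5 rot [-3.121  0.02   1.624] Fback 7.03 Frad -4.14 Fz 2.44
[15, np.float64(2.6), np.float64(2.6), 0, 0, 0, 0]
[15, np.float64(2.0), np.float64(3.1), 0, 0, 0, 0]
```

{"api": "move_arm", "payload": {
  "increments": [
    [15,2.6,2.6,0,0,0,0]
  ]
}}

```text
time: 11.22
tool_pos: [0.5336, 0.1644, 0.2785]
tool_rot: [-3.118, 0.024, 1.624]
contact_force: [-2.8, -9.0, 2.4]
opening: 0.0244
```

{"api": "move_arm", "payload": {
  "increments": [
    [15,0,0,0,0,0,0],
    [15,0,0,0,0,0,0],
    [15,0,0,0,0,0,0]
  ]
}}

```text
time: 11.6
tool_pos: [0.5334, 0.1642, 0.2785]
tool_rot: [-3.117, 0.025, 1.624]
contact_force: [2.1, -3.0, -0.3]
opening: 0.0241
```

```bash
python3 crank.py 4 1; python3 - <<'E'
from h import *
w=robot.read_camera("wrist");save(w,"w5",None,1.5)
E
```

```text
t 11.6 phi 129.8 r 52.6 z 278.5 rot [-3.117  0.025  1.624] Fback 0.29 Frad -3.65 Fz -0.33
[15, np.float64(2.4), np.float64(2.8), 0, 0, 0, 0]
```

View pics/w5.png

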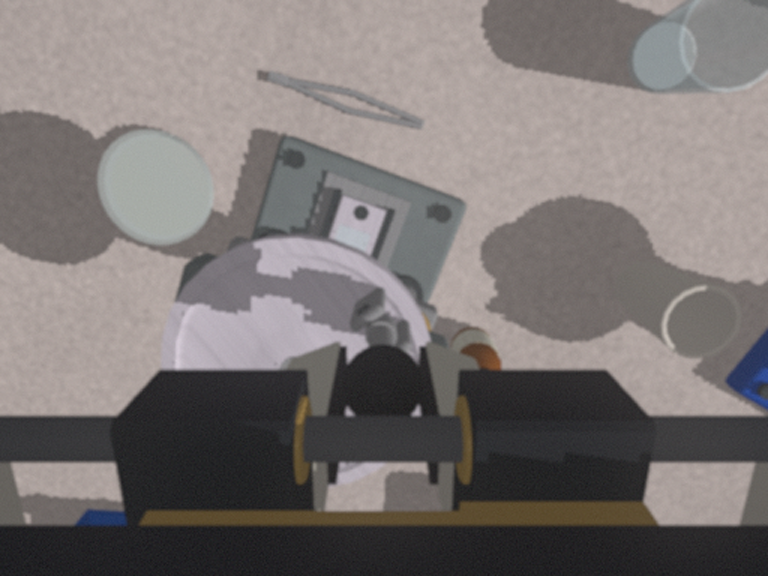

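The handle is still upright and the clamp is estimated at 55–75 N. Before folding, the jaw axis has to turn parallel to the hinge pin. I'll check the ball's offset from the tool axis first.

```bash
python3 - <<'E'
from h import *
w=robot.read_camera("wrist");o=robot.observe()
b=atz(w,255.3,254.7,.291);print(b,o["tool_pos"],o["qpos"])
print("hub",atz(w,0,0,.219)[:0])
# pin at between ears ~ (379,330)/1.5 rod base
for c in("scene","side"):
    r=robot.read_camera(c);save(r,c+"5",(190,110,310,240),6)
E
```

```text
[0.53163728 0.1640135  0.291     ] [0.53336145 0.16422956 0.27854655] [ 0.17397291  0.38915422  1.31030811 -0.02203468  1.46987224 -1.44685577]
hub []
```

View pics/side5.png

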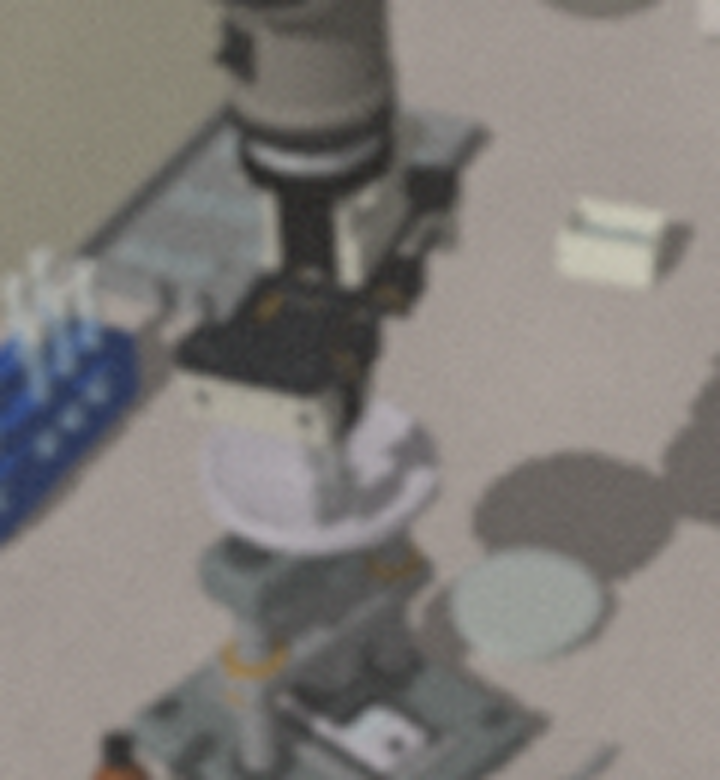

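{"api": "move_arm", "payload": {
  "increments": [
    [15,0,0,0,-0.012,0.012,0.1],
    [15,0,0,0,-0.01,0.01,0.15],
    [15,0,0,0,0,0,0.15],
    [15,0,0,0,0,0,0.15],
    [15,0,0,0,0,0,0]
  ]
}}

```text
time: 12.42
tool_pos: [0.5333, 0.1637, 0.2786]
tool_rot: [3.139, 0.005, 1.057]
contact_force: [2.2, -3.4, -1.5]
opening: 0.0241
```

```bash
python3 crank.py 4 1; python3 -c "
from h import *
o=robot.observe();print(o['contact_force'],o['tool_pos'])"
```

```text
t 12.43 phi 130.2 r 52.3 z 278.6 rot [3.139 0.005 1.057] Fback 0.49 Frad -3.99 Fz -1.47
[15, np.float64(3.7), np.float64(0.7), 0, 0, 0, 0]
[ 2.20049291 -3.36625765 -1.46750402] [0.53326146 0.1636991  0.27855236]
```

{"api": "move_arm", "payload": {
  "increments": [
    [15,0,0,0,0,0,0.12],
    [15,0,0,0,0,0,0.12],
    [15,0,0,0,0,0,0.12],
    [15,0,0,0,0,0,0]
  ]
}}

```text
time: 12.92
tool_pos: [0.5331, 0.1635, 0.2786]
tool_rot: [3.137, 0.004, 0.701]
contact_force: [2.0, -3.7, -0.9]
opening: 0.0244
```

```bash
python3 crank.py 4 1; python3 - <<'E'
from h import *
w=robot.read_camera("wrist");save(w,"w6",None,1.5)
E
```

```text
t 12.93 phi 130.5 r 52.2 z 278.6 rot [3.137 0.004 0.701] Fback 0.92 Frad -4.08 Fz -0.87
[15, np.float64(3.7), np.float64(-0.7), 0, 0, 0, 0]
```

View pics/w6.png

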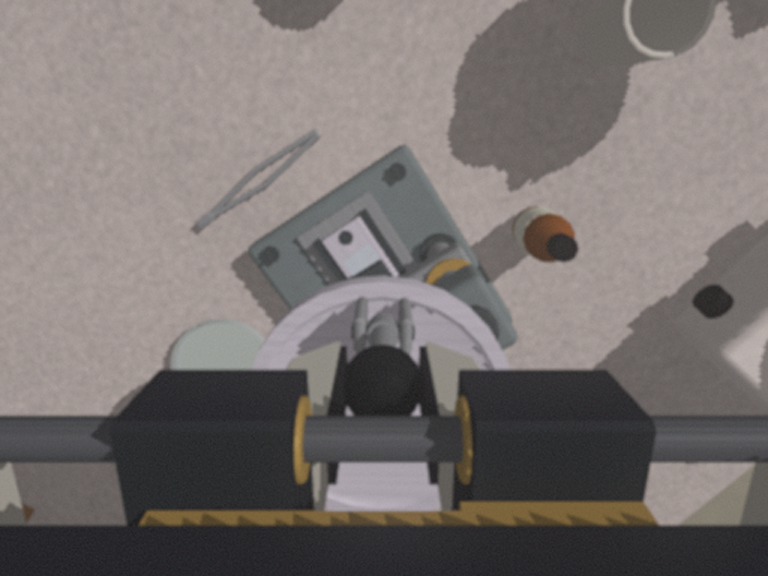

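{"api": "move_arm", "payload": {
  "increments": [
    [15,0,8,0.1,0,0,0],
    [15,0,7.9,1.5,0,0,0],
    [15,0,7.5,2.8,0,0,0],
    [15,0,7,3.9,0,0,0],
    [15,0,6.3,5,0,0,0]
  ]
}}

```text
time: 13.6
tool_pos: [0.5559, 0.1356, 0.2654]
tool_rot: [-3.141, 0.006, 0.71]
contact_force: [-2.9, -1.7, 3.3]
opening: 0.0248
```

```bash
cat > fold.py <<'E'
from h import *
o=robot.observe();p=o["tool_pos"];f=o["contact_force"];y=.70
X=np.array([np.cos(y),np.sin(y),0]);Y=np.array([np.sin(y),-np.cos(y),0])
d=p-np.array([.5331,.1635,.2786]);print("x",d@X*1e3,"y",d@Y*1e3,"z",d[2]*1e3,"Fx",f@X,"Fy",f@Y,"Fz",f[2],o["tool_rot"],o["opening"],o["time"])
E
python3 fold.py
```

```text
x -0.5500836295814632 y 36.04916003796269 z -13.238674223016833 Fx -3.304758483596914 Fy -0.6108664216655646 Fz 3.3318261065772092 [-3.14066498  0.00570092  0.71005696] 0.02477760015083174 13.6
```

{"api": "move_arm", "payload": {
  "increments": [
    [15,0,5.5,5.8,0,0,0],
    [15,0,4.5,6.6,0,0,0],
    [15,0,3.3,7.3,0,0,0],
    [15,0,2.1,7.7,0,0,0],
    [15,0,0.9,8,0,0,0]
  ]
}}

```text
time: 14.22
tool_pos: [0.5675, 0.1211, 0.2268]
tool_rot: [-3.141, 0.007, 0.709]
contact_force: [-2.0, -2.1, 1.8]
opening: 0.0243
```

```bash
python3 fold.py
```

```text
x -0.9899329776019532 y 54.58389946736125 z -51.78194525506685 Fx -2.8578300941325336 Fy 0.29136195039309265 Fz 1.7509078830717097 [-3.14127078  0.00654633  0.70917232] 0.024272436903151482 14.225
```

{"api": "move_arm", "payload": {
  "increments": [
    [15,0,0,1.5,0,0,0],
    [15,0,0,0,0,0,0]
  ]
}}

```text
time: 14.48
tool_pos: [0.5675, 0.1211, 0.2244]
tool_rot: [-3.141, 0.007, 0.709]
contact_force: [-1.9, -2.0, 3.1]
opening: 0.0245
```

```bash
python3 fold.py; python3 - <<'E'
from h import *
w=robot.read_camera("wrist");save(w,"w7",None,1.5)
E
```

```text
x -1.0378217912116219 y 54.626848392995115 z -54.21367379102857 Fx -2.6955528618508677 Fy 0.29932693598105553 Fz 3.07217184097229 [-3.14102225  0.00721835  0.70918026] 0.02451541459729785 14.475
```

View pics/w7.png

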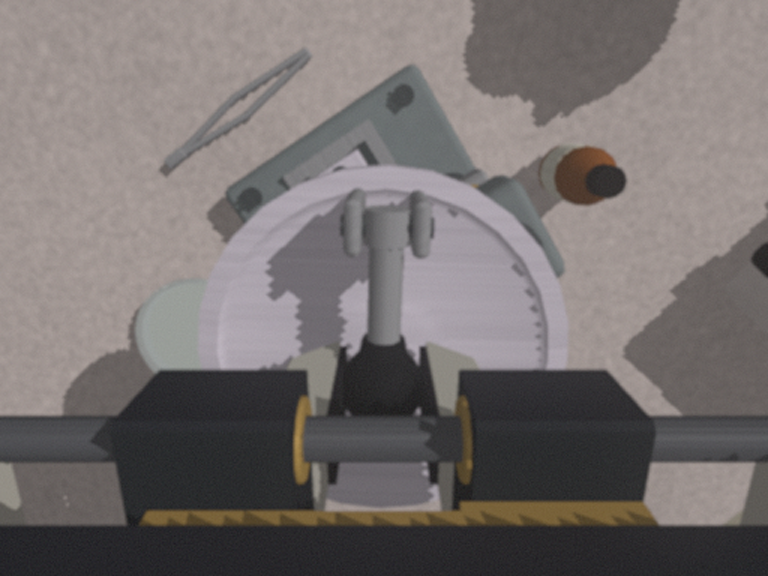

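{"api": "move_arm", "payload": {
  "increments": [
    [40,0,0,0,0,0,0],
    [60,0,0,0,0,0,0],
    [60,0,0,0,0,0,0],
    [60,0,0,-5,0,0,0],
    [60,0,0,-20,0,0,0],
    [60,0,0,-30,0,0,0],
    [60,0,0,-40,0,0,0],
    [60,0,0,-40,0,0,0],
    [60,0,0,0,0,0,0]
  ]
}}

```text
time: 15.65
tool_pos: [0.5687, 0.1235, 0.3655]
tool_rot: [-3.141, 0.002, 0.711]
contact_force: [0.4, -0.3, -0.7]
opening: 0.0602
```

```bash
python3 - <<'E'
from h import *
w=robot.read_camera("wrist");save(w,"w8",None,1.5)
s=robot.read_camera("scene");save(s,"s8",(210,150,320,270),6)
d=robot.read_camera("side");save(d,"d8",(190,150,310,270),6)
for h in (.228,.241,.251): print(h,proj(w,[.5645,.124,h]),proj(s,[.5645,.124,h]),proj(d,[.5645,.124,h]))
E
```

```text
0.228 (np.float64(252.51665388832137), np.float64(173.54258644462428)) (np.float64(257.529989707325), np.float64(186.64194022381267)) (np.float64(242.54771868969806), np.float64(184.39361032091654))
0.241 (np.float64(252.38869712715012), np.float64(177.29004810317713)) (np.float64(257.51051576875466), np.float64(183.48725446348493)) (np.float64(242.44458296584307), np.float64(181.2363625061195))
0.251 (np.float64(252.28263779212517), np.float64(180.39620121223942)) (np.float64(257.49533739468194), np.float64(181.02842979486044)) (np.float64(242.36443509614614), np.float64(178.78283159555863))
```

View pics/w8.png

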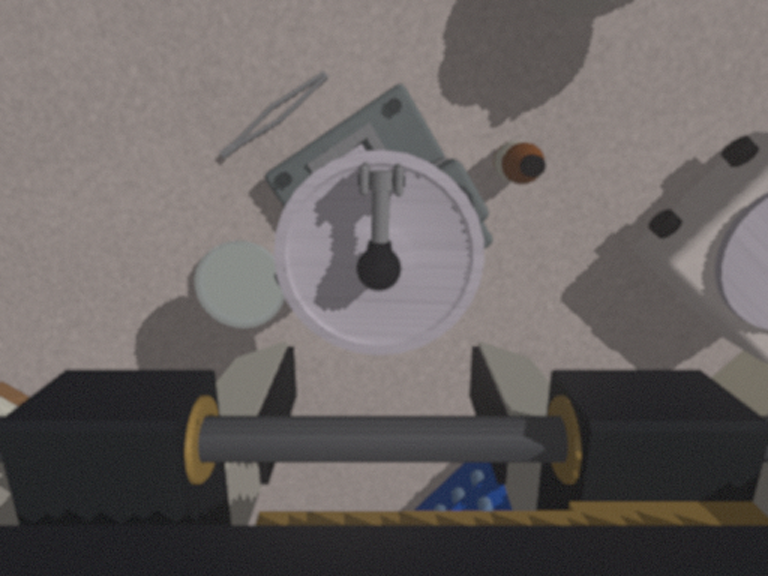

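View pics/d8.png

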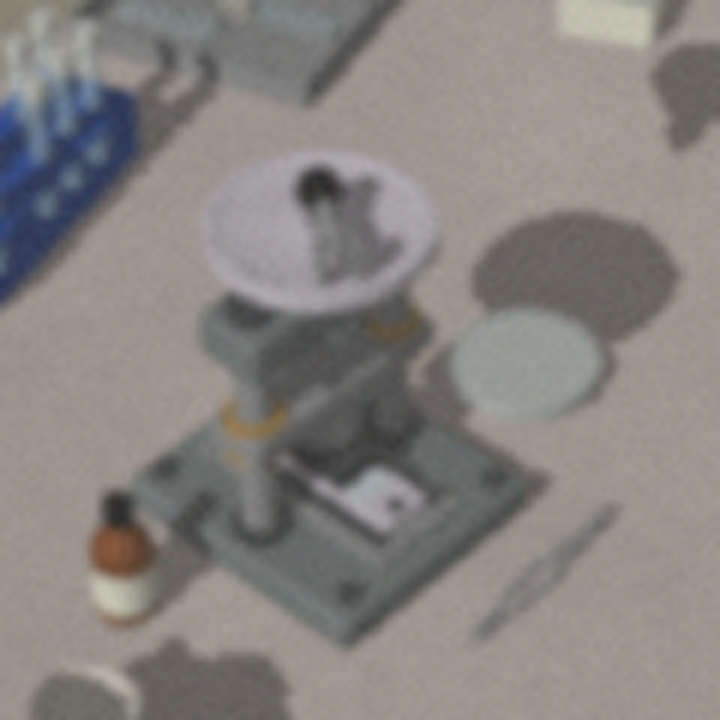

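View pics/s8.png

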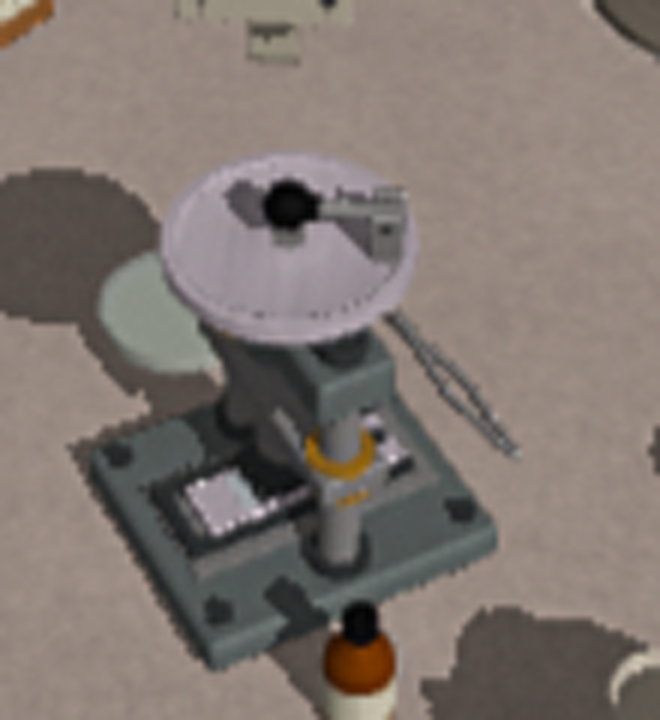

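```bash
python3 - <<'E'
from h import *
print(robot.hand_in()); print(robot.observe()["time"])
E
```

```text
the job is handed in; nothing more can be done
None
the job is handed in; nothing more can be done
```

I cranked the grey press down onto its slide, folded the handle flat again and handed the job in at about 16 s. The interface gives no verdict, so success is not confirmed.

- **Handle up:** I gripped the ball and swung the handle up until it met its stop. The ball stopped advancing and the force rose.
- **Winding:** I wound the wheel clockwise about 230° in short arcs. The back-force at the handle was about 3 N while the pad was free. It rose from about 210° on and read 7.0 N just before a last step of about 2°.
- **Clamping force:** I estimate 55–75 N on the slide. This comes only from the handle force, which read about 1 N under the stated 4 N while the pad was free.
- **Folding and release:** With the jaws turned parallel to the hinge pin, I folded the handle down, let go and backed off about 140 mm.

**Last checks:**
- The ball is over the hub at scene (258,184) and side (243,181), within half a pixel of where it was folded at the start.
- The rod still points the way it did when winding stopped, so the wheel did not visibly turn back.
- The dropper, petri dish and forceps beside the press looked unmoved. I did not re-measure any bystander at the end.
- The force on the gripper is about zero.

No check failed.

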